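Shut and lock the column compartment hatch

ROBOT

A 6-joint arm with a two-finger parallel gripper is mounted at the origin on the work surface. World frame = base frame: x ahead of the robot, y to its left, z up, the work surface at z = 0. Lengths are in m, angles in degrees, forces in N, time in s.
With the tool pointing down it reaches from about 0.4 to 0.825 m from the base axis. Payload 7 kg.
Tool frame: the origin (TCP) lies midway between the tips of the shut fingers; the grasp point (between the pads) lies ctrl.tcp_to_grasp behind it (ctrl.tcp_to_grasp is the distance from the TCP to the grasp point, in m); z points along the fingers, y is the line along which they close (so a half turn about z gives the same grasp; the last joint's range is limited). The gripper opens to 88 mm and grips with 3 to 60 N. Pads are 19 mm wide; open, the fingers measure 130 mm over their backs; the gripper's body (78 mm by 193 mm) begins 47 mm behind the grasp point.
Start: joints at [80.678, 20.546, 0.682, 0, -70.136, -16.507], TCP at [0.294, 0.608, 0.227] pointing down, gripper open.
Joint ranges: [-176.03, 176.03], [-82.01, 121.73], [-58.28, 71.71], [-173.87, 95.51], [-174.79, -0.11], [-173.66, 173.66]. Speed limits (degrees/s): [136.94, 136.94, 172.46, 180, 180, 180].

INTERFACE

Orientations are given as [roll, pitch, yaw] about the fixed x, y, z axes, in that order (R = Rz(yaw) Ry(pitch) Rx(roll)).
In Python, from plant import ctrl, imaging, close_job gives the robot as it stands.
- The arm moves only by the shell command python3 -m crank 'ROWS'. ROWS is JSON, a list of rows, each a list of 3 entries, a list of its own where there are three numbers: the shift along the world's x, y, z in m, then the turn, a rotation vector about the world's x, y, z in degrees, then the opening, from -1 (shut) to 1 (fully open), so that 0 is half open. A call has 1 to 12 rows; each row shifts and turns the commanded pose from where the row before left it; what a row does not reach is not made up. A row lasts 1/10 s, in which the tool goes at most 50 mm and 8.59 degrees, less where a joint would pass 70% of its speed; a pose out of reach is approached as far as the arm can. A call is refused whole if a number of a shift passes 0.05 or a number of a turn 8.59, either way. A call with a gripper value outside its range is refused whole. The fingers move at their own pace and stop on an object; the grip force is fixed at half the most. Time passes only in rows, so rows that do not move let the fingers close. It gives the time, the measured TCP pose, the force, the opening and the grip force at its end, in the units of the state.
- ctrl.get_obs(): the state, without advancing time (a new reading comes with each control period).
- imaging.snapshot(name): name is "side" or "top"; returns (picture, depth): 400x640x3 uint8, blue, green, red; 400x640 float32, m along the optical axis (not along the pixel's ray), 0 where there is no reading.
- imaging.camera_model(name): a dict with "mtx" (3x3 intrinsics, pixels), "R" (3x3) and "t" (3): a world point X has camera coordinates R X + t. Camera axes: x right, y down, z forward; pixel columns grow to the right and rows downward; lengths in m; the calibration is good to about 2 mm. A picture is of the moment at which its call begins. camera_model takes no time and is no camera call.
- close_job(): hands the job in; it is judged then, once.
The state is a dict: "clock": time; "joint_pos": joint angles; "qvel": joint speeds; "tau": joint torques, N m; "tool_pos": TCP position; "orientation": TCP orientation; "force": force on the tool from outside, world axes, zero at the start; "moment": the same for the moment, N m; "opening": finger opening in m; "gripper_force": force on a finger pad.
Only numpy, scipy, OpenCV 4.12 (cv2) and the standard library are available. Lean on these libraries where they do the work, as an engineer would, in place of code of your own. Each camera call takes 0.05 s, during which the arm holds its last target. There are 200 camera calls.

TASK

The hatch of the column compartment on the bench stands ajar. Push it fully shut with your fingertips, then set a fingertip in the slot of its round fastener and turn it clockwise (seen from above) a quarter turn to its stop, so that the hatch is locked. Do not swing the hatch further open, and leave everything standing on and around the compartment where it is.

Things in the scene. Friction and masses are not known exactly. Their poses are not given: they have to be found in the camera images.
- housing: fixed dark blue-grey column compartment, 340 (x) x 420 (y) x 100 mm high, standing on the bench. Origin: centre of its underside; -x is its front (facing the robot, give or take 20 degrees), z up. Its right part is an open well covered by the hatch; the left deck and the rear top are solid, at 100 mm height.
- hatch (a joint): angle (rad) of the flat pale hatch, hinged at its rear edge: 0 = shut (on the housing's rim, upper face 112 mm above the bench), positive = front edge raised. Starts ajar at 0.2 to 0.6. Stiff hinge: stays where left; 3 to 6 N downwards near the front edge moves it. 233 mm from hinge to front edge, 284 mm wide, 12 mm thick.
- hatch_hinge (a point): point on the hinge line at the middle of the hatch's width, level with the hatch's underside (100 mm above the bench); axes fixed to the hatch: x points from the front edge to the hinge, y along the hinge, z out of its upper face.
- hatch_press (a point): a bare spot on the hatch's upper face, 180 mm in front of the hinge line and 90 mm to the left (+y) of the fastener's centreline: a place to press; axes as the hatch's.
- slot (a point): centre of the fastener's slot, on the turning axis and on the slot's grey floor, 155 mm in front of the hinge line, 5 mm above the hatch's upper face. The straight slot is 38 mm wide, 18 mm deep, open at both ends, 90 mm long, between two raised black half-moons. Axes turn with the fastener: x along the slot (at joint value 0 as the hatch's x), y across, z out of the hatch.
- fastener (a joint): angle (rad) of the cam fastener, a round disc 100 mm across on the hatch: clockwise from above; 0 to 0.4 at the start (unlocked, slot roughly front to back), 1.571 = locked, at its stop (slot parallel to the hatch's front edge). Friction about 0.15 N m; stays where left. Pushing sideways on a slot wall some 30 mm from the axis turns it.
- vial_mid (a point): bystander, to be left alone: amber glass vial with white cap, 24 mm diameter, 45 mm tall, on the housing's left deck; point about half-way up
- fitting_mid (a point): bystander, to be left alone: stepped round steel fitting, 26 mm diameter, 30 mm tall, on the housing's top behind the vial; point about half-way up
- cartridge_mid (a point): bystander, to be left alone: white plastic cartridge 30 x 60 x 22 mm on the housing's top behind the hatch hinge; point about half-way up
- bottle_mid (a point): bystander, to be left alone: amber reagent bottle, 72 mm diameter, 160 mm tall, on the bench left of the housing; point about half-way up
- beaker_mid (a point): bystander, to be left alone: glass beaker, 70 mm diameter, 80 mm tall, on the bench left of the housing; point about half-way up
- wrench_mid (a point): bystander, to be left alone: steel spanner lying on the bench right of the housing; point at its origin

How it is judged:
By the outcome, as a careful person would: the job done as asked, in the order asked, and still so for the second after the job is handed in, with the robot touching nothing.
It also fails if it takes over 48 s, if anything falls off the work surface, if the arm or the gripper's body presses on something with over 40 N, if the wrist force passes 120 N, or if a joint passes its speed limit or range.

## Working session

There is one attempt and no reset: what is moved stays moved. The work goes in short steps, Python scripts to look and compute and a shell command to move; the robot and the scene stay as the last step left them, time stands still between calls to the robot, and variables do not carry over. Pictures are saved under pics/ and viewed, at most 10 in all, crops included, and the job is handed in when it is done.

```bash
mkdir -p pics
python3 - <<'E'
from plant import ctrl, imaging
import cv2,numpy as np
o=ctrl.get_obs(); print({k:np.round(v,3) for k,v in o.items()}, ctrl.tcp_to_grasp)
for n in("top","side"):
    p,d=imaging.snapshot(n); cv2.imwrite(f"pics/{n}0.png",p); np.save(f"pics/{n}0.npy",d)
    m=imaging.camera_model(n); print(n,np.round(m["mtx"],1).tolist(),np.round(-m["R"].T@m["t"],3),np.round(m["R"],3).tolist())
E
```

```text
{'clock': np.float64(0.0), 'joint_pos': array([ 8.0680e+01,  2.0593e+01,  6.3200e-01, -1.8000e-02, -7.0133e+01,
       -1.6508e+01]), 'qvel': array([-0.046, -0.017,  0.021, -0.009, -0.124, -0.014]), 'tau': array([ 1.0000e-03, -5.8271e+01,  2.9306e+01,  6.9970e+00,  7.0000e-03,
       -0.0000e+00]), 'tool_pos': array([0.294, 0.607, 0.226]), 'orientation': array([ 1.79906e+02, -1.00000e-02, -2.58340e+01]), 'force': array([ 0.17 ,  0.332, -0.246]), 'moment': array([-0.031,  0.002, -0.05 ]), 'gripper_force': np.float64(0.0), 'opening': np.float64(0.087)} 0.0188
top [[392.0, 0.0, 323.2], [0.0, 392.0, 195.5], [0.0, 0.0, 1.0]] [0.412 0.03  0.995] [[0.002, -0.999, -0.038], [-0.982, 0.005, -0.191], [0.191, 0.038, -0.981]]
side [[483.0, 0.0, 313.9], [0.0, 483.0, 201.2], [0.0, 0.0, 1.0]] [1.155 0.727 0.894] [[-0.77, 0.637, -0.012], [0.445, 0.524, -0.726], [-0.457, -0.565, -0.688]]
```

View pics/top0.png

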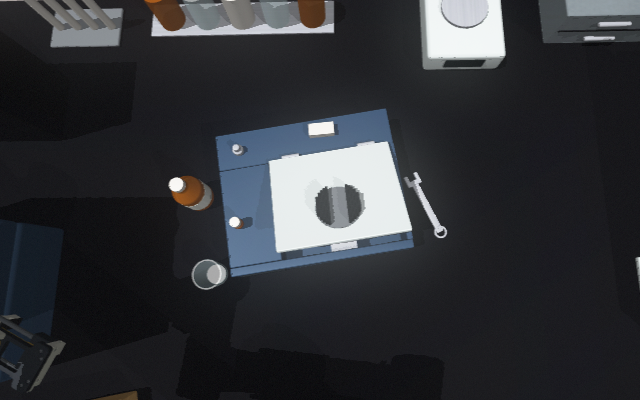

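View pics/side0.png

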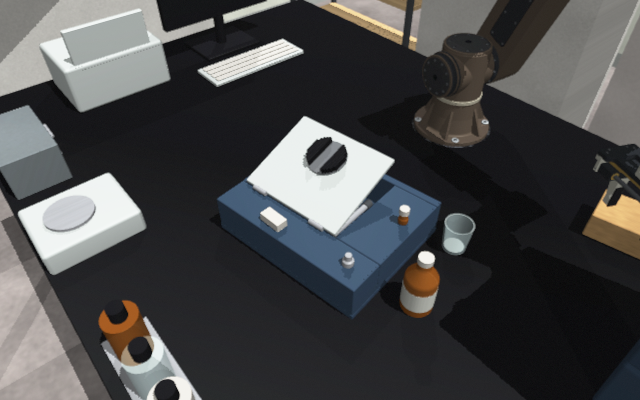

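The top view shows the hatch with corners at about (269,162), (388,143), (411,232) and (276,251), and the fastener at (340,205). The housing corners are at (217,137), (387,109), (413,247) and (231,276). The vial is at (236,223), the fitting at (238,150), the bottle at (190,193) and the beaker at (209,273), all to the left. The side view shows the hatch raised, with the fastener at (327,155).

```bash
cat > h.py <<'E'
import cv2,numpy as np
from plant import ctrl, imaging
def world(n,uv,d):
    m=imaging.camera_model(n); uv=np.atleast_2d(uv).astype(float)
    r=np.c_[uv,np.ones(len(uv))]@np.linalg.inv(m["mtx"]).T
    return (r*np.asarray(d).reshape(-1,1)-m["t"])@m["R"]
def onz(n,uv,z):
    m=imaging.camera_model(n); c=-m["R"].T@m["t"]
    r=world(n,uv,np.ones(len(np.atleast_2d(uv))))-c
    return c+r*((z-c[2])/r[:,2])[:,None]
def hatch(n,p,d,box):
    """white hatch mask in box; returns mask, plane (centroid, normal)"""
    k=np.zeros(p.shape[:2],np.uint8); x0,y0,x1,y1=box
    k[y0:y1,x0:x1]=(p[y0:y1,x0:x1].min(2)>150)*255
    N,l,s,_=cv2.connectedComponentsWithStats(k); i=1+s[1:,4].argmax(); k=(l==i)
    e=cv2.erode(k.astype(np.uint8),np.ones((5,5)))>0
    v,u=np.nonzero(e&(d>0)); X=world(n,np.c_[u,v],d[v,u]); c=np.median(X,0)
    for _ in range(3):
        c=X.mean(0); nn=np.linalg.svd(X-c,full_matrices=False)[2][2]; nn*=np.sign(nn[2])
        r=(X-c)@nn; X=X[abs(r)<max(.003,2*r.std())]
    return k,c,nn
def onplane(n,uv,c,nn):
    m=imaging.camera_model(n); o=-m["R"].T@m["t"]
    r=world(n,uv,np.ones(len(np.atleast_2d(uv))))-o
    return o+r*(((c-o)@nn)/(r@nn))[:,None]
E
python3 - <<'E'
from h import *
np.set_printoptions(precision=4,suppress=True)
for n,box in(("top",(255,130,425,260)),("side",(235,110,400,240))):
    p=cv2.imread(f"pics/{n}0.png"); d=np.load(f"pics/{n}0.npy")
    k,c,nn=hatch(n,p,d,box); print(n,k.sum(),c,nn,"angle",np.arccos(nn[2]), "yaw",np.degrees(np.arctan2(-nn[1],-nn[0])))
    cs=cv2.findContours(k.astype(np.uint8),0,2)[0]; h=cv2.convexHull(max(cs,key=len))
    q=cv2.approxPolyDP(h,8,True)[:,0]; print(q.tolist()); print(onplane(n,q,c,nn))
    # dark moons within hull
    m=np.zeros(k.shape,np.uint8); cv2.fillConvexPoly(m,cv2.erode(m,None)*0+0 is None or h,1)
    m=cv2.erode(m,np.ones((9,9)))
    dk=((p.max(2)<60)&(m>0)).astype(np.uint8)
    N,l,s,ce=cv2.connectedComponentsWithStats(dk); 
    for i in range(1,N):
        if s[i,4]>80: print("dark",s[i],ce[i])
    v,u=np.nonzero(dk); dd=d[v,u]; X=world(n,np.c_[u,v],dd)[dd>0]; print("dark mean",X.mean(0),((X-c)@nn).mean())
p=cv2.imread("pics/top0.png")
print("housing",onz("top",[(217,137),(387,109),(413,247),(231,276)],.1))
cv2.imwrite("pics/c0.png",np.hstack([cv2.resize(p[170:240,300:380],None,fx=5,fy=5),cv2.resize(cv2.imread("pics/side0.png")[120:190,290:370],None,fx=5,fy=5)]))
E
```

```text
top 10602 [0.58   0.0363 0.1508] [0.3248 0.0524 0.9443] angle 0.3352397093894604 yaw -170.8403033948384
[[386, 141], [411, 229], [356, 247], [277, 252], [269, 161]]
[[ 0.7133 -0.0831  0.1116]
 [ 0.4983 -0.119   0.1875]
 [ 0.4613 -0.0059  0.194 ]
 [ 0.4514  0.1554  0.1884]
 [ 0.6668  0.1915  0.1123]]
dark mean [nan nan nan] nan
side 8193 [0.5957 0.0549 0.1463] [0.327  0.0532 0.9435] angle 0.33771079353898975 yaw -170.76439517236705
[[304, 116], [393, 159], [336, 234], [247, 180]]
[[ 0.5002 -0.1186  0.1892]
 [ 0.4549  0.1567  0.1893]
 [ 0.6663  0.1974  0.1138]
 [ 0.7137 -0.0809  0.113 ]]
dark [307 138  25  27 327] [317.3089 148.7523]
dark [320 145  27  29 364] [334.5687 161.011 ]
dark mean [0.5573 0.0374 0.1818] 0.019980120766194272
housing [[ 0.7317  0.3222  0.1   ]
 [ 0.7981 -0.0892  0.1   ]
 [ 0.4671 -0.1379  0.1   ]
 [ 0.402   0.2722  0.1   ]]<stdin>:15: RuntimeWarning: Mean of empty slice.
  ret = um.true_divide(
  ret = ret.dtype.type(ret / rcount)
```

View pics/c0.png

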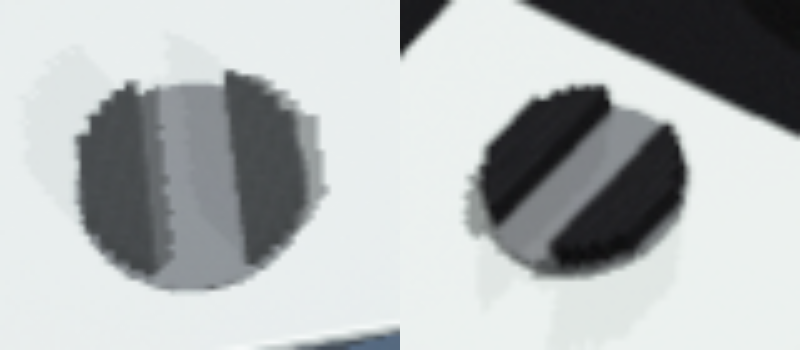

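```bash
python3 -m crank '[[[0.017,-0.04,0.004],[0,0,-4.5],-1],[[0.018,-0.041,0.002],[0,0,-4.5],-1],[[0.018,-0.041,0.002],[0,0,-4.5],-1],[[0.018,-0.041,0.002],[0,0,-4.5],-1],[[0.018,-0.041,0.002],[0,0,-4.5],-1],[[0.018,-0.041,0.002],[0,0,-4.5],-1],[[0.018,-0.041,0.002],[0,0,-4.5],-1],[[0.018,-0.041,0.002],[0,0,-4.5],-1],[[0.018,-0.041,0.002],[0,0,-4.5],-1],[[0.018,-0.041,0.002],[0,0,-4.5],-1],[[0.018,-0.041,0.002],[0,0,-4.5],-1],[[0.014,-0.041,0],[0,0,-4.5],-1]]'; python3 -m crank '[[[0,0,0],[0,0,0],-1],[[0,0,0],[0,0,0],-1]]'; python3 -c "
from plant import ctrl;print(ctrl.get_obs()['joint_pos'])"
```

```text
clock: 1.3
tool_pos: [0.5056, 0.1148, 0.2507]
orientation: [-180.0, 0.0, -80.0]
force: [0.0, 0.2, -0.2]
opening: 0.0014
gripper_force: 0.0
clock: 1.5
tool_pos: [0.5051, 0.1154, 0.2502]
orientation: [180.0, -0.0, -80.0]
force: [-0.2, -0.7, -0.8]
opening: 0.0004
gripper_force: 0.0
[ 3.45849173e+01  4.79373171e+00 -1.67136840e+01 -1.31067726e-02
 -6.85226163e+01 -2.45366046e+01]
```

```bash
python3 -m crank '[[[0,0,-0.035],[0,0,0],-1],[[0,0,-0.03],[0,0,0],-1],[[0,0,-0.007],[0,0,0],-1],[[-0.001,0,-0.007],[0,0,0],-1],[[-0.002,0,-0.007],[0,0,0],-1],[[-0.002,0,-0.008],[0,0,0],-1]]'; python3 -m crank '[[[-0.002,0,-0.008],[0,0,0],-1],[[-0.002,0,-0.008],[0,0,0],-1],[[-0.001,0,-0.008],[0,0,0],-1],[[-0.001,0,-0.008],[0,0,0],-1]]'
```

```text
clock: 2.1
tool_pos: [0.5006, 0.1172, 0.1574]
orientation: [-179.9, 0.0, -79.8]
force: [-1.6, -1.7, 3.8]
opening: 0.0008
gripper_force: 1.6
clock: 2.5
tool_pos: [0.4937, 0.1163, 0.1238]
orientation: [180.0, -0.0, -79.8]
force: [-1.8, -2.1, 2.8]
opening: 0.0003
gripper_force: 1.4
```

Contact at about 3.5 N and the hatch is following. The remaining 12 mm next, in small steps.

```bash
python3 -m crank '[[[-0.001,0,-0.006],[0,0,0],-1],[[0,0,-0.003],[0,0,0],-1],[[0,0,-0.002],[0,0,0],-1]]';  python3 -m crank '[[[0,0,-0.002],[0,0,0],-1],[[0,0,-0.001],[0,0,0],-1]]'
```

```text
clock: 2.8
tool_pos: [0.4928, 0.1164, 0.1131]
orientation: [179.9, -0.0, -79.8]
force: [-1.6, -0.7, 2.8]
opening: 0.0004
gripper_force: 1.4
clock: 3.0
tool_pos: [0.493, 0.1165, 0.112]
orientation: [180.0, -0.0, -79.8]
force: [-12.6, -1.3, 27.8]
opening: 0.0005
gripper_force: 14.1
```

```bash
python3 -m crank '[[[0,0,0.01],[0,0,0],-1],[[0,0,0.04],[0,0,0],-1],[[0,0,0.045],[0,0,0],-1],[[0,0.045,0.02],[0,0,0],0],[[0,0.045,0],[0,0,0],0],[[0,0.045,0],[0,0,0],0],[[0,0.045,0],[0,0,0],0]]'
python3 - <<'E'
from h import *
np.set_printoptions(precision=4,suppress=True)
for n,box in(("top",(235,110,425,280)),("side",(215,110,430,260))):
    p,d=imaging.snapshot(n); cv2.imwrite(f"pics/{n}1.png",p); np.save(f"pics/{n}1.npy",d)
    k,c,nn=hatch(n,p,d,box); print(n,k.sum(),c,nn,"angle",np.arccos(nn[2]))
    h=cv2.convexHull(max(cv2.findContours(k.astype(np.uint8),0,2)[0],key=len))
    q=cv2.approxPolyDP(h,6,True)[:,0]; print(q.tolist()); print(onz(n,q,.112))
a=cv2.imread("pics/top1.png")[130:290,220:420]; b=cv2.imread("pics/side1.png")[130:290,220:420]
cv2.imwrite("pics/c1.png",np.hstack([cv2.resize(a,None,fx=2,fy=2),cv2.resize(b,None,fx=2,fy=2)]))
E
```

```text
clock: 3.7
tool_pos: [0.4931, 0.2988, 0.2263]
orientation: [-179.9, 0.1, -79.8]
force: [0.5, -0.0, -0.0]
opening: 0.0269
gripper_force: 0.0
top 10666 [0.579  0.033  0.1115] [-0.0006 -0.0003  1.    ] angle 0.0007268169568099023
[[387, 143], [406, 240], [284, 259], [269, 162]]
[[ 0.7082 -0.0852  0.112 ]
 [ 0.4818 -0.1209  0.112 ]
 [ 0.4397  0.1512  0.112 ]
 [ 0.6644  0.1915  0.112 ]]
side 6216 [0.5949 0.0491 0.1134] [ 0.0009 -0.0005  1.    ] angle 0.0010106137369186809
[[248, 178], [276, 152], [310, 137], [393, 181], [335, 234]]
[[ 0.7069 -0.0867  0.112 ]
 [ 0.5912 -0.1266  0.112 ]
 [ 0.4804 -0.1201  0.112 ]
 [ 0.4412  0.1542  0.112 ]
 [ 0.6669  0.1948  0.112 ]]
```

View pics/c1.png

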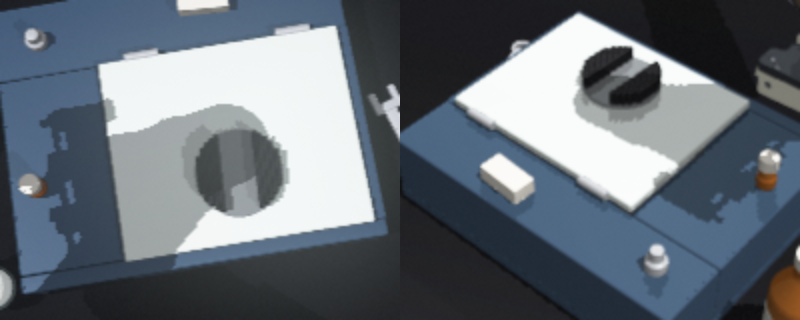

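The hatch is shut at 0.001 rad. In the top crop the slot edges run from (248,132) to (260,206) and from (220,133) to (229,213), and the disc centre is near (240,172). All bystanders are still in place.

Run:
```python
from h import *
np.set_printoptions(precision=4,suppress=True)
f=lambda a:np.array(a)/2+[220,130]
for z,e in((.135,[(248,132),(260,206)]),(.135,[(220,133),(229,213)])):
    w=onz("top",f(e),z); v=w[0]-w[1]; print(w,"slot yaw",np.degrees(np.arctan2(v[1],v[0])))
g=lambda a:np.array(a)/2+[20,130]   # side crop starts at col 220; second panel offset 400
for e in([(583,79),(632,48)],[(611,102),(660,65)]):
    w=onz("side",g(e),.135); v=w[0]-w[1]; print(w,"side yaw",np.degrees(np.arctan2(v[1],v[0])))
print("centre",onz("top",f([(240,172)]),.128))
print("vial etc",onz("top",[(236,223)],.14),onz("top",[(238,150)],.13),onz("top",[(178,184)],.16))
```

```text
[[0.5779 0.0167 0.135 ]
 [0.4954 0.0042 0.135 ]] slot yaw 8.601701222374535
[[0.5769 0.0479 0.135 ]
 [0.4877 0.0381 0.135 ]] slot yaw 6.255016328187945
[[0.583  0.0118 0.135 ]
 [0.4963 0.0046 0.135 ]] side yaw 4.751212901862781
[[0.5848 0.0668 0.135 ]
 [0.4925 0.053  0.135 ]] side yaw 8.461871378538293
centre [[0.5339 0.0258 0.128 ]]
vial etc [[0.5173 0.2557 0.14  ]] [[0.6888 0.2614 0.13  ]] [[0.6019 0.384  0.16  ]]
```

```bash
python3 -m crank '[[[0.006,-0.045,0],[0,0,-1],0],[[0.006,-0.045,0],[0,0,-1],0],[[0.007,-0.045,0],[0,0,-1],0],[[0.007,-0.045,0],[0,0,0],0],[[0.007,-0.045,0],[0,0,0],0],[[0.007,-0.045,0],[0,0,0],0],[[0,0,-0.03],[0,0,0],0],[[0,0,-0.03],[0,0,0],0],[[0,0,-0.012],[0,0,0],0],[[0,0,0],[0,0,0],0]]'
python3 - <<'E'
from h import *
a=imaging.snapshot("top")[0][150:270,260:420]; b=imaging.snapshot("side")[0][70:190,250:410]
cv2.imwrite("pics/c2.png",np.hstack([cv2.resize(x,None,fx=2.5,fy=2.5) for x in(a,b)]))
E
```

```text
clock: 4.8
tool_pos: [0.5323, 0.0262, 0.1522]
orientation: [179.8, -0.0, -82.8]
force: [-0.2, -0.7, 0.8]
opening: 0.0439
gripper_force: 0.0
```

View pics/c2.png

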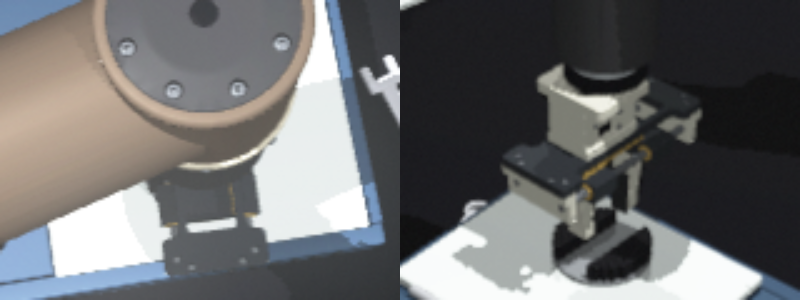

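In the side view both fingers hang over the slot, aligned along it. I shift 2 mm in y and go down.

```bash
python3 -m crank '[[[0,0.002,-0.008],[0,0,0],0],[[0,0,-0.008],[0,0,0],0],[[0,0,-0.004],[0,0,0],0]]'; python3 -m crank '[[[0,0,-0.005],[0,0,0],0],[[0,0,-0.004],[0,0,0],0],[[0,0,0],[0,0,0],0]]'
```

```text
clock: 5.2
tool_pos: [0.5328, 0.0288, 0.133]
orientation: [180.0, 0.0, -82.8]
force: [-0.8, -0.0, -0.5]
opening: 0.0437
gripper_force: 0.0
clock: 5.5
tool_pos: [0.5327, 0.0284, 0.1239]
orientation: [179.9, -0.0, -82.8]
force: [-0.1, -0.6, 0.7]
opening: 0.0435
gripper_force: 0.0
```

```bash
python3 -m crank '[[[0,0,0],[0,0,-5],0],[[0,0,0],[0,0,-5],0],[[0,0,0],[0,0,-5],0],[[0,0,0],[0,0,-5],0],[[0,0,0],[0,0,-5],0],[[0,0,0],[0,0,-5],0]]'; python3 -m crank '[[[0,0,0],[0,0,-5],0],[[0,0,0],[0,0,-5],0],[[0,0,0],[0,0,-5],0],[[0,0,0],[0,0,-5],0],[[0,0,0],[0,0,-5],0],[[0,0,0],[0,0,-5],0]]'; python3 -c "
from plant import ctrl;o=ctrl.get_obs();print(o['joint_pos'].round(1),o['moment'])"
```

```text
clock: 6.1
tool_pos: [0.533, 0.0285, 0.1247]
orientation: [180.0, -0.0, -113.0]
force: [-1.1, 0.6, 0.8]
opening: 0.0437
gripper_force: 2.1
clock: 6.7
tool_pos: [0.5336, 0.0295, 0.1247]
orientation: [180.0, 0.1, -143.0]
force: [-0.4, 4.5, -1.8]
opening: 0.0436
gripper_force: 3.0
[ 24.2  12.6 -25.   -0.1 -52.3 -77.1] [ 1.83461814 -0.18876465  0.19445483]
```

Moment z is 0.19 N m, which matches the fastener's friction, so it is turning.

```bash
python3 -m crank '[[[0,0,0],[0,0,-5],0],[[0,0,0],[0,0,-5],0],[[0,0,0],[0,0,-5],0],[[0,0,0],[0,0,-5],0],[[0,0,0],[0,0,-5],0],[[0,0,0],[0,0,-4],0]]'; python3 -m crank '[[[0,0,0],[0,0,-3],0],[[0,0,0],[0,0,-2],0]]';python3 -c "
from plant import ctrl;o=ctrl.get_obs();print(o['moment'])";  python3 -m crank '[[[0,0,0],[0,0,-2],0],[[0,0,0],[0,0,-2],0]]'; python3 -c "
from plant import ctrl;o=ctrl.get_obs();print(o['moment'])"
```

```text
clock: 7.3
tool_pos: [0.5346, 0.0301, 0.1249]
orientation: [179.9, 0.2, -172.0]
force: [2.2, 5.1, -3.0]
opening: 0.0439
gripper_force: 3.6
clock: 7.5
tool_pos: [0.5348, 0.0301, 0.125]
orientation: [179.9, 0.2, -176.9]
force: [3.5, 6.8, -2.8]
opening: 0.0437
gripper_force: 3.5
[ 2.29136068 -1.36051413  0.19686513]
clock: 7.7
tool_pos: [0.535, 0.0302, 0.125]
orientation: [179.9, 0.2, 179.1]
force: [3.4, 5.6, -3.7]
opening: 0.0438
gripper_force: 3.5
[ 2.14495681 -1.57023905  0.17907102]
```

```bash
for i in 1; do python3 -m crank '[[[0,0,0],[0,0,-2],0],[[0,0,0],[0,0,-1],0]]'; done; python3 -c "
from plant import ctrl;o=ctrl.get_obs();print(o['moment'])";  python3 -m crank '[[[0,0,0],[0,0,-2],0],[[0,0,0],[0,0,-2],0]]'; python3 -c "
from plant import ctrl;o=ctrl.get_obs();print(o['moment'])"; python3 -m crank '[[[0,0,0],[0,0,-2],0],[[0,0,0],[0,0,-2],0]]'; python3 -c "
from plant import ctrl;o=ctrl.get_obs();print(o['moment'])"
```

```text
clock: 7.9
tool_pos: [0.535, 0.0301, 0.1251]
orientation: [179.9, 0.2, 176.1]
force: [3.9, 4.3, -3.8]
opening: 0.0438
gripper_force: 3.4
[ 2.04582591 -1.60922338  0.21405828]
clock: 8.1
tool_pos: [0.5353, 0.0302, 0.1251]
orientation: [179.9, 0.2, 172.3]
force: [3.8, 5.1, -5.1]
opening: 0.0439
gripper_force: 35.6
[ 2.41109454 -1.73241816  3.01495832]
clock: 8.3
tool_pos: [0.5354, 0.0302, 0.1251]
orientation: [179.9, 0.2, 168.7]
force: [4.2, 6.3, -6.9]
opening: 0.0442
gripper_force: 77.3
[ 2.57324937 -1.59351702  6.72789857]
```

The stop was reached: the moment jumped from 0.2 to 3 and then 6.7 N m. I back the fingers off to the slot's middle, lift, and look.

```bash
python3 -m crank '[[[0,0,0],[0,0,5],0],[[0,0,0],[0,0,5],0],[[0,0,0],[0,0,4],0],[[0,0,0],[0,0,3],0],[[0,0,0],[0,0,0],0]]'; python3 -c "
from plant import ctrl;o=ctrl.get_obs();print(o['moment'])"; python3 -m crank '[[[0,0,0.01],[0,0,0],0],[[0,0,0.02],[0,0,0],0],[[0,0,0.04],[0,0,0],0],[[0,0,0.04],[0,0,0],0],[[0,0.045,0],[0,0,0],0],[[0,0.045,0],[0,0,0],0],[[0,0.045,0],[0,0,0],0],[[0,0.045,0],[0,0,0],0],[[0,0.045,0],[0,0,0],0],[[0,0.045,0],[0,0,0],0],[[0,0,0],[0,0,0],0]]'
python3 - <<'E'
from h import *
for n in("top","side"):
    p,d=imaging.snapshot(n); cv2.imwrite(f"pics/{n}3.png",p)
    k,c,nn=hatch(n,p,d,(235,110,425,280)); print(n,c,"angle",np.arccos(nn[2]))
a=cv2.imread("pics/top3.png")[100:300,160:420]; b=cv2.imread("pics/side3.png")[120:320,210:470]
cv2.imwrite("pics/c3.png",np.hstack([cv2.resize(x,None,fx=1.5,fy=1.5) for x in (a,b)]))
E
```

```text
clock: 8.8
tool_pos: [0.5332, 0.0286, 0.1248]
orientation: [180.0, 0.0, -174.8]
force: [0.1, -0.1, -0.5]
opening: 0.0438
gripper_force: 0.0
[ 0.01666469 -0.17918895 -0.00899608]
clock: 9.9
tool_pos: [0.533, 0.3031, 0.2347]
orientation: [180.0, 0.0, -174.7]
force: [-1.3, 0.2, 0.3]
opening: 0.0438
gripper_force: 0.0
top [0.57813709 0.0347081  0.11156208] angle 0.000848735183681692
side [0.59419883 0.04957481 0.11338853] angle 0.000598734999970005
```

View pics/c3.png

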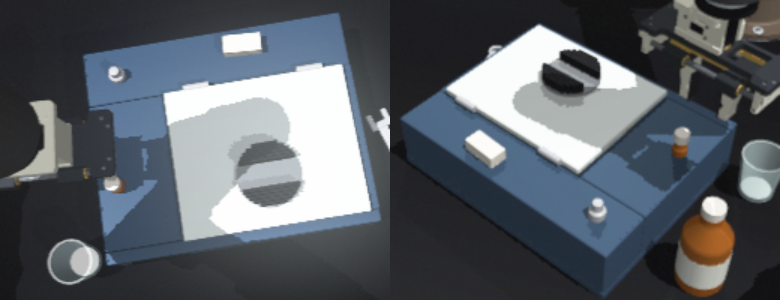

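The slot, at (270,172) in the top crop, is now parallel to the front edge. The hatch is shut, the bystanders are all in place, and the gripper is clear of everything.

```bash
python3 -c "
from plant import close_job;print(close_job())"
```

```text
the job is handed in; nothing more can be done
None
```

The hatch is pushed shut (camera reads 0.001 rad) and the fastener is turned clockwise to its stop, with the slot parallel to the front edge. All bystanders looked undisturbed in the last pictures, and the job was handed in at about 10 s.

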